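Feel out a hidden gauge under a sprung cover and lay it in the tray

TASK

A small pressure gauge is lying face down, stem up, somewhere in the long closed gauge box. Reach in through the opening of its sprung sliding cover, feel for the gauge by its stem, bring it along the box to the opening's rest place with the cover sprung shut again, and lift it out. Then set it down gently, not dropped, still stem up and flat on the floor of the tray that holds the other gauge, without disturbing that gauge, the loose fittings or the jar.

Things in the scene. Friction and masses are not known exactly. Their poses are not given: they have to be found in the camera images.
- box: Fixed long grey box, 96 x 398 mm, walls 56 mm high, with a sliding cover. Origin: on the table, below the middle of its inner channel; x across, y along the box. Channel: x -38 to +38 mm, y -115 to +115 mm, floor 6 mm above the table. From y = -115 to -275 the box is a solid tail.
- search_mid (a point): Point on the channel floor, 22.5 mm to +y of the box's origin: middle of where the gauge hides (its own position is NOT reported). The gauge stands stem up with its centre within 31 mm along y and 5 mm along x of this point. It weighs 0.15 to 0.31 kg and slides (1 to 2 N) when its stem is pushed low down with closed fingers; it always lies on the +y side of the opening at rest.
- rest_place (a point): Middle of the stem when the gauge has been pushed against the channel's -y end wall: y = -84 mm of the box, 39 mm above the table, under the opening at rest. The gauge: steel case 62 mm across, 20 mm thick, face down; brass stem 14 mm across, 26 mm tall, upright in the middle. In the box the case top is 26 mm, the stem top 52 mm above the table. Grip it by the stem.
- cover (a joint): Sliding cover, m: 0 = at rest, to 0.156, growing as it moves along the box's +y; a spring pulls it back with 2 to 3 N. Plate from 56 to 60 mm above the table, one opening 76 (x) by 84 mm (y), its rim up to 68 mm. Fingers in the opening carry it along y; with tips at 60 mm height they push its edge yet pass over the stem. Pushed, its +y end juts out up to 160 mm past the box.
- cover_hole (a point): Centre of the opening in the sliding cover, 58 mm above the table, axes as the box; at rest at x = 0, y = -81 mm of the box, and it moves with the cover. Fully pushed, the opening spans y +33 to +117 mm of the box, so that fingers can go down beyond the gauge and rake it back towards -y.
- tray_a: The destination: fixed black open tray that holds the other gauge, 120 mm (x) by 200 mm (y) outside, 20 mm high, walls 4 mm, inner floor 4 mm above the table. Origin: centre of its underside. A second tray just like it (tray_b) holds brass fittings.
- tray_b: The wrong tray: same shape and size as tray_a, with an elbow and a nipple in it. Origin: centre of its underside.
- twin_center (a point): Centre (half-way up, 23 mm above its face) of the other gauge, the same kind as the hidden one (62 mm across, 46 mm tall in all), loose, standing stem up in one end of tray_a, 45 to 55 mm from the tray's middle. Leave it.
- elbow: Loose brass elbow fitting in tray_b, two arms 40 mm long, 26 mm thick. Origin under the bend. Leave it.
- nipple: Loose brass hex nipple standing in tray_b, 32 mm wide, 40 mm tall. Origin: centre of its underside. Leave it.
- jar: Loose white jar, 60 mm in diameter, 85 mm tall, standing behind and between the trays. Origin: centre of its underside. Leave it.
Not all that is in view belongs to the job. Leave any green look-alike of the tray_a alone.

How it is judged:
By the outcome, as a careful person would: the job done as asked, in the order asked, and still so for the second after the job is handed in, with the robot touching nothing.
It also fails if it takes over 58 s, if anything falls off the work surface, if the arm or the gripper's body presses on something with over 40 N, if the wrist force passes 120 N, or if a joint passes its speed limit or range.

ROBOT

A 7-joint arm with a two-finger parallel gripper is mounted at the origin on the work surface. World frame = base frame: x ahead of the robot, y to its left, z up, the work surface at z = 0. Lengths are in m, angles in rad, forces in N, time in s.
With the tool pointing down it reaches from about 0.4 to 0.85 m from the base axis. Payload 10.4 kg.
Tool frame: the origin (TCP) lies at the very end of the fingers, on their centre line; the grasp point (between the pads) lies 19 mm behind it; z points along the fingers, y is the line along which they close (so a half turn about z gives the same grasp; the last joint's range is limited). The gripper opens to 87 mm and grips with 3 to 60 N. Pads are 19 mm wide; open, the fingers measure 117 mm over their backs; the gripper's body (75 mm by 190 mm) begins 51 mm behind the grasp point.
Start: joints at [1.284, 0.332, -0.065, 1.46, 0.022, 1.35, -0.088], TCP at [0.163, -0.603, 0.223] pointing down, gripper open.
Joint ranges: [-2.6, 2.6], [-0.5, 2.12], [-1.47, 1.34], [0.16, 2.42], [-1.27, 4.41], [0.06, 2.06], [-2.6, 2.6]. Speed limits (rad/s): [2.22, 2.22, 2.79, 2.79, 3.14, 3.14, 3.14].

INTERFACE

Orientations are given as a unit quaternion [x, y, z, w].
In Python, from bench import * gives the robot as it stands.
- The arm moves only by the tool step_arm, never from a script. Its arguments are lists of equal length, an entry for each row: "delta_pos": the shift along the world's x, y, z in units of 25 mm (1.0 is 25 mm), a list of three; "turn": the turn about the world's z in units of 0.12 rad (1.0 is 0.12 rad). In form: {"delta_pos": [[tx, ty, tz], ...], "turn": [turn, ...]}. A call has 1 to 12 rows; each row shifts and turns the commanded pose from where the row before left it; what a row does not reach is not made up. A row lasts 1/10 s, in which the tool goes at most 50 mm and 8.59 degrees, less where a joint would pass 70% of its speed; a pose out of reach is approached as far as the arm can. A call with a number of a shift or a turn outside -1 to 1 is refused whole. A call with a gripper value outside its range is refused whole. "grip" is the closure, from 0 (fully open) to 1 (shut), set as the call begins (left out, the last holds). The fingers move at their own pace and stop on an object; "newtons" is the grip in N (left out, the last holds). Time passes only in rows, so rows that do not move let the fingers close. It gives the time, the measured TCP pose, the force, the opening and the grip force at its end, in the units of the state.
- read_state(): the state, without advancing time (a new reading comes with each control period).
- camera(name): name is "scene" or "top"; returns a dict with "image" (420x560x3 uint8, red, green, blue), "z_map" (420x560 float32, m along the optical axis (not along the pixel's ray), 0 where there is no reading), "mtx" (3x3 intrinsics, pixels), "view" (4x4, takes a point from world to camera coordinates). Camera axes: x right, y up, looking along -z (the intrinsics and any distortion apply to the point x, -y, -z); pixel columns grow to the right and rows downward; lengths in m; the calibration is good to about 2 mm. A picture is of the moment at which its call begins.
- close_job(): hands the job in; it is judged then, once.
The state is a dict: "time": time; "joint_positions": joint angles; "joint_vel": joint speeds; "joint_torque": joint torques, N m; "ee_pos": TCP position; "eef_rot": TCP orientation; "ft_force": force on the tool from outside, world axes, zero at the start; "torque": the same for the moment, N m; "width": finger opening in m; "grip_force": force on a finger pad.
Only numpy, scipy, OpenCV 4.12 (cv2) and the standard library are available. Lean on these libraries where they do the work, as an engineer would, in place of code of your own. Each camera call takes 0.05 s, during which the arm holds its last target. There are 200 camera calls.

## Working session

There is one attempt and no reset: what is moved stays moved. The work goes in short steps, Python scripts to look and compute and a tool call to move; the robot and the scene stay as the last step left them, time stands still between calls to the robot, and variables do not carry over. Pictures are saved under pics/ and viewed, at most 10 in all, crops included, and the job is handed in when it is done.

Besides the shell and the picture viewer there is one more tool, called after "Call:" as name([rows], argument=value, ...), one row to a line, values as JSON. step_arm: Moves the arm, as the interface text tells. Shifts and turns lie within -1 to 1; 1 stands for 25 mm of shift or 0.12 rad of turn. Its arguments: {"type":"object","properties":{"delta_pos":{"type":"array"},"turn":{"type":"array"},"grip":{"type":"number"},"newtons":{"type":"number"}},"required":["delta_pos","turn"]}

```bash
mkdir -p pics; ls
cat > h.py <<'E'
from bench import *
import numpy as np, cv2
def snap(n,f):
    c=camera(n); cv2.imwrite(f'pics/{f}.png',cv2.cvtColor(c['image'],cv2.COLOR_RGB2BGR)); np.savez(f'pics/{f}.npz',**c); return c
def pts(c):
    z=c['z_map']; K=c['mtx']; v,u=np.mgrid[:z.shape[0],:z.shape[1]]
    P=np.stack([(u-K[0,2])/K[0,0]*z,-(v-K[1,2])/K[1,1]*z,-z],-1)
    V=np.linalg.inv(c['view']); return P@V[:3,:3].T+V[:3,3]
E
python3 - <<'E'
from h import *
for n in('top','scene'): 
    c=snap(n,n+'0'); print(c['mtx'],c['view'])
print(read_state())
E
```

```text
pics
[[395.5365418    0.         277.59996477]
 [  0.         395.5365418  214.38551939]
 [  0.           0.           1.        ]] [[ 0.00991384 -0.99978449 -0.01824002 -0.00396254]
 [ 0.99739287  0.00858294  0.07165053 -0.53922716]
 [-0.07147854 -0.0189028   0.99726301 -0.97526126]
 [ 0.          0.          0.          1.        ]]
[[439.24827228   0.         275.73744326]
 [  0.         439.24827228 204.37502253]
 [  0.           0.           1.        ]] [[ 0.81841158  0.57462825  0.00220585 -0.42817843]
 [-0.43049385  0.6105771   0.66473352  0.18491502]
 [ 0.38062782 -0.54497521  0.7470773  -1.04346029]
 [ 0.          0.          0.          1.        ]]
{'time': 0.1, 'joint_positions': array([ 1.28439566,  0.33279646, -0.06469354,  1.46086221,  0.02159032,
        1.34990954, -0.08848975]), 'joint_vel': array([ 7.70896156e-04,  1.45998795e-03, -1.60237869e-04, -1.79324354e-03,
        8.38200032e-05,  8.28910047e-04,  2.66238533e-05]), 'joint_torque': array([ 9.08356669e-04, -6.24539638e+01,  2.43731128e-02, -3.90720284e+01,
       -6.13448233e-02,  3.65426356e-02,  1.22941955e-05]), 'ee_pos': array([ 0.16287327, -0.60303921,  0.22183878]), 'eef_rot': array([ 9.91312149e-01,  1.31528756e-01, -1.09672865e-04, -6.30839916e-04]), 'ft_force': array([0.55233977, 0.22797461, 0.33394902]), 'torque': array([-0.03188594,  0.0335374 , -0.02632527]), 'grip_force': 0.0, 'width': 0.0870252625800206}
```

View pics/top0.png

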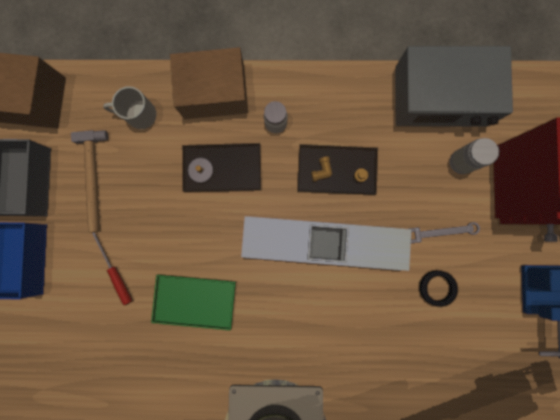

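View pics/scene0.png

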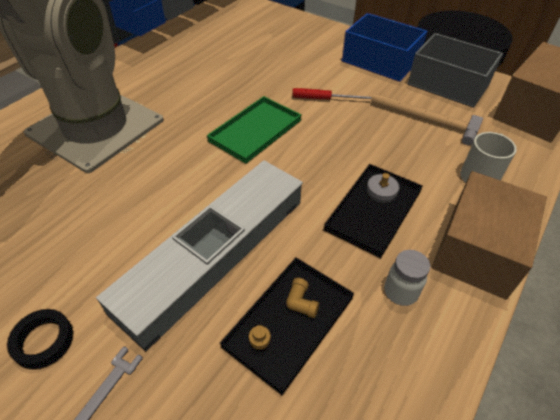

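Run:
```python
from h import *
for n in('top','scene'):
    c=dict(np.load(f'pics/{n}0.npz'));P=pts(c)
    if n=='top':
        for u in range(240,416,4): print(u,np.round(P[243,u]*1000).astype(int),end=';')
        print()
        for u in range(304,350,2): print(u,np.round(P[243,u]*1000).astype(int),end=';')
    im=c['image']
    cr=im[205:280,235:420] if n=='top' else im[160:340,95:310]
    k=4 if n=='top' else 3
    cv2.imwrite(f'pics/{n}c.png',cv2.resize(np.clip(cr[...,::-1]*1.3,0,255).astype('uint8'),None,fx=k,fy=k,interpolation=cv2.INTER_CUBIC))
```

```text
240 [467  97   1];244 [467  80  60];248 [467  71  60];252 [467  61  61];256 [467  51  62];260 [467  42  62];264 [467  32  59];268 [467  23  61];272 [467  13  59];276 [ 468  -18 1011];280 [468  -6  62];284 [468 -16  63];288 [468 -25  64];292 [468 -35  60];296 [468 -45  61];300 [468 -54  65];304 [468 -64  59];308 [468 -73  62];312 [468 -87   6];316 [468 -97   7];320 [ 469 -106    9];324 [ 469 -117    6];328 [ 469 -127    8];332 [ 469 -137    6];336 [ 469 -147    7];340 [ 469 -154   32];344 [ 469 -160   56];348 [ 469 -168   62];352 [ 469 -179   58];356 [ 469 -188   60];360 [ 469 -197   61];364 [ 470 -207   61];368 [ 470 -216   61];372 [ 470 -226   61];376 [ 470 -236   59];380 [ 470 -245   61];384 [ 470 -254   60];388 [ 470 -263   62];392 [ 470 -274   60];396 [ 470 -283   59];400 [ 470 -292   60];404 [ 471 -302   60];408 [ 471 -311   60];412 [ 471 -341   -4];
304 [468 -64  59];306 [468 -68  62];308 [468 -73  62];310 [468 -81   5];312 [468 -87   6];314 [468 -92   5];316 [468 -97   7];318 [ 468 -102    4];320 [ 469 -106    9];322 [ 469 -112    5];324 [ 469 -117    6];326 [ 469 -122    6];328 [ 469 -127    8];330 [ 469 -132    7];332 [ 469 -137    6];334 [ 469 -142    8];336 [ 469 -147    7];338 [ 469 -152    9];340 [ 469 -154   32];342 [ 469 -155   59];344 [ 469 -160   56];346 [ 469 -163   66];348 [ 469 -168   62];
```

View pics/topc.png

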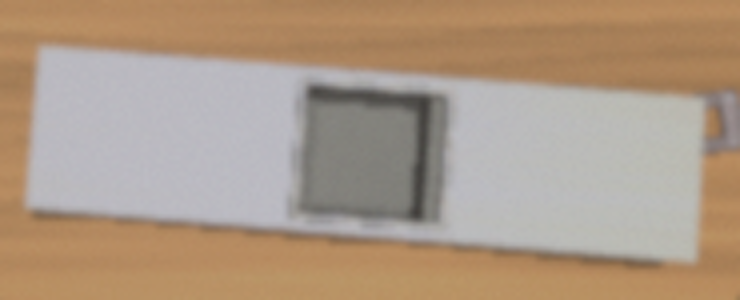

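View pics/scenec.png

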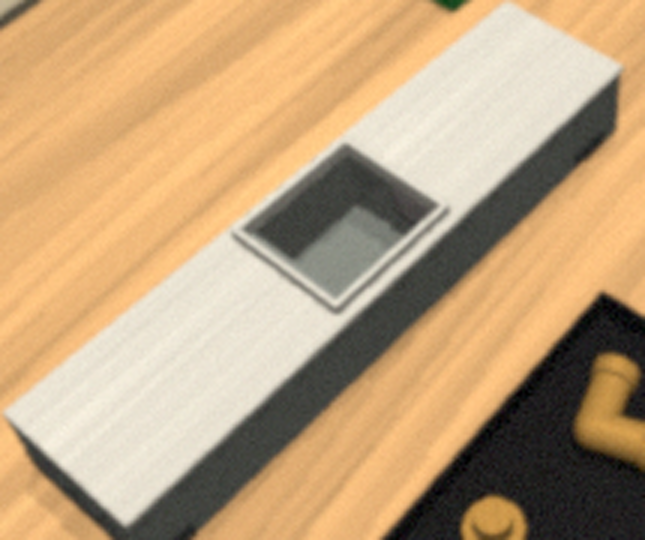

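Run:
```python
from h import *
c=dict(np.load('pics/top0.npz'));P=pts(c);V=np.linalg.inv(c['view']);K=c['mtx']
def ray(u,v,z):
    d=V[:3,:3]@np.array([(u-K[0,2])/K[0,0],-(v-K[1,2])/K[1,1],-1]);o=V[:3,3];return o+d*(z-o[2])/d[2]
im=c['image'].astype(int);v,u=np.mgrid[:420,:560]
def rect(m,z,n):
    m=cv2.morphologyEx(m.astype('uint8'),cv2.MORPH_OPEN,np.ones((3,3)))
    k,l,s,_=cv2.connectedComponentsWithStats(m);i=1+s[1:,4].argmax()
    cs,_=cv2.findContours((l==i).astype('uint8'),cv2.RETR_EXTERNAL,cv2.CHAIN_APPROX_NONE)
    q=np.array([ray(a,b,z)[:2] for a,b in max(cs,key=len)[:,0]],np.float32)*1000
    print(n,cv2.minAreaRect(q))
reg=(u>235)&(u<420)&(v>205)&(v<280)
bright=im.min(-1)>110
rect(reg&(P[...,2]>.045)&(P[...,2]<.08),.060,'cover z')
rect(reg&bright&(im[...,2]>im[...,0]-20),.060,'cover c')
hole=(u>300)&(u<352)&(v>220)&(v<268)&(P[...,2]<.045)
rect(hole,.060,'hole')
dark=im.max(-1)<60
for n,a in(('trayA',(178,266)),('trayB',(293,382))):
    rect(dark&(u>a[0])&(u<a[1])&(v>138)&(v<200),.020,n)
    r=(u>a[0])&(u<a[1])&(v>138)&(v<200)&(im.max(-1)>80)&(P[...,2]>.012)&(P[...,2]<.06)&(im[...,0]>0)
    k,l,s,ce=cv2.connectedComponentsWithStats(r.astype('uint8'))
    for i in range(1,k):
        if s[i,4]>15: print(s[i],ce[i],P[l==i].mean(0),P[l==i][:,2].max(), ray(*ce[i],.024))
for q in((275,117),): print('jar',P[105:125,268:284].reshape(-1,3).mean(0),P[110,275])
print('stem',ray(199.5,169,.05), P[165:174,196:205,2].max())
cv2.imwrite('pics/tA.png',cv2.resize(np.clip(c['image'][95:205,170:300,::-1]*1.5,0,255).astype('uint8'),None,fx=5,fy=5,interpolation=cv2.INTER_CUBIC))
```

```text
cover z ((468.8635559082031, -115.49836730957031), (400.1128234863281, 98.0291519165039), 86.0127944946289)
cover c ((469.048095703125, -115.71412658691406), (399.68505859375, 97.89669036865234), 86.04173278808594)
hole ((468.77203369140625, -114.55653381347656), (73.138427734375, 74.76419830322266), 85.85865020751953)
trayA ((658.3697509765625, 145.8404541015625), (117.89938354492188, 194.4231719970703), 1.5544856786727905)
[182 149   1  25  25] [182. 161.] [0.67343789 0.24594372 0.02043701] 0.023640372465777548 [0.67267365 0.2449946  0.024     ]
[188 158  25  24 446] [200.02242152 169.54484305] [0.65061655 0.19801293 0.0264018 ] 0.05422158217909823 [0.65105074 0.19854632 0.024     ]
[182 177   2  15  16] [182.0625 184.4375] [0.613199   0.24406107 0.02073651] 0.023311969632364815 [0.61271132 0.24319766 0.024     ]
trayB ((654.8016967773438, -148.25827026367188), (195.1035614013672, 118.16273498535156), 87.53414916992188)
[312 157  20  23 241] [322.74273859 169.26970954] [ 0.65323107 -0.11134871  0.02691454] 0.03367385923911881 [ 0.65377005 -0.11161097  0.024     ]
[355 169  13  13 131] [360.8778626  174.82442748] [ 0.63810607 -0.20479765  0.03647041] 0.04803881792113451 [ 0.6402917  -0.20720486  0.024     ]
jar [0.77440646 0.00721661 0.08357924] [0.78446514 0.00845247 0.08647414]
stem [0.6475829  0.19417469 0.05      ] 0.05422158217909823
```

View pics/tA.png

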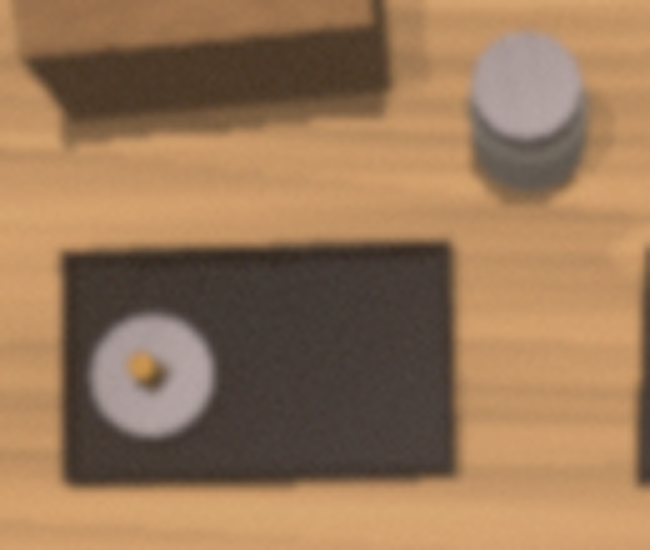

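Call:
step_arm([
  [0.6, 1, 0],
  [0.6, 1, 0],
  [0.6, 1, 0],
  [0.6, 1, 0],
  [0.6, 1, 0],
  [0.6, 1, 0],
  [0.6, 1, 0],
  [0.6, 1, 0],
  [0.6, 1, 0],
  [0.6, 1, 0],
], turn=[0.5, 0.5, 0.5, 0.5, 0.5, 0.5, 0.5, 0.5, 0.5, 0.5], grip=1, newtons=20)

```text
time: 1.1
ee_pos: [0.3139, -0.3516, 0.2225]
eef_rot: [0.907, 0.42, -0.0, -0.0]
ft_force: [-0.4, 0.4, -0.0]
width: 0.0148
grip_force: 0.0
```

Call:
step_arm([
  [0.62, 0.92, -0.3],
  [0.62, 0.92, -0.3],
  [0.62, 0.92, -0.3],
  [0.62, 0.92, -0.3],
  [0.62, 0.92, -0.3],
  [0.62, 0.92, -0.3],
  [0.62, 0.92, -0.3],
  [0.62, 0.92, -0.3],
  [0.62, 0.92, -0.3],
  [0.62, 0.92, -0.3],
  [0, 0, 0],
  [0, 0, 0],
], turn=[0.53, 0.53, 0.53, 0.53, 0.53, 0.53, 0.53, 0.53, 0.53, 0.53, 0, 0])

```text
time: 2.3
ee_pos: [0.4679, -0.1222, 0.1468]
eef_rot: [0.731, 0.682, -0.0, -0.001]
ft_force: [-0.3, -0.7, -0.2]
width: 0.0005
grip_force: 0.0
```

Call:
step_arm([
  [0.02, 0.06, -0.7],
  [0, 0, -0.7],
  [0, 0, -0.7],
  [0, 0, -0.7],
  [0, 0, -0.68],
  [0, 0, 0],
], turn=[0, 0, 0, 0, 0, 0])

```text
time: 2.9
ee_pos: [0.4666, -0.1224, 0.0587]
eef_rot: [0.732, 0.681, -0.001, -0.002]
ft_force: [-0.6, -0.2, 0.1]
width: 0.0005
grip_force: 0.0
```

Run:
```python
from h import *
c=snap('scene','scene1'); print(read_state()['ee_pos'],read_state()['ft_force'])
cv2.imwrite('pics/s1.png',cv2.resize(c['image'][60:380,60:360,::-1],None,fx=1.8,fy=1.8))
```

```text
[ 0.46750275 -0.12234713  0.06001997] [-0.09792755  0.40830964  0.89628568]
```

View pics/s1.png

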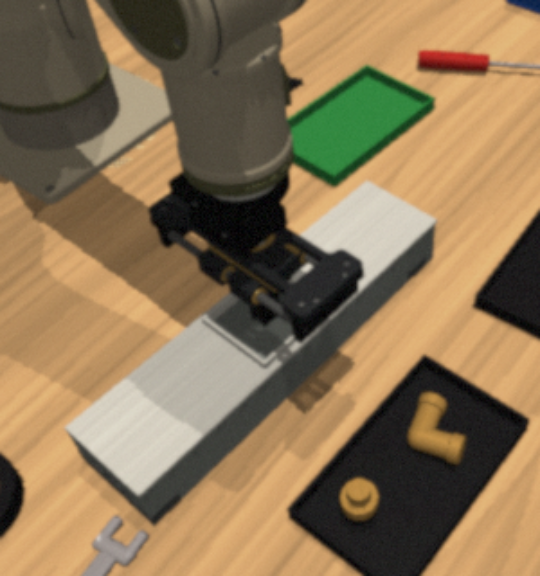

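Call:
step_arm([
  [0.04, 0.6, 0],
  [0.04, 0.6, 0],
  [0.04, 0.6, 0],
  [0.04, 0.6, 0],
  [0.045, 0.6, 0],
  [0.045, 0.6, 0],
  [0.045, 0.6, 0],
  [0.045, 0.6, 0],
  [0.045, 0.6, 0],
  [0.045, 0.6, 0],
], turn=[0, 0, 0, 0, 0, 0, 0, 0, 0, 0])

```text
time: 3.95
ee_pos: [0.4793, 0.0273, 0.0616]
eef_rot: [0.732, 0.681, -0.0, 0.001]
ft_force: [-1.5, -3.7, 1.2]
width: 0.0004
grip_force: 1.7
```

Call:
step_arm([
  [0.04, 0.5, 0],
  [0.04, 0.5, 0],
  [0, 0.3, 0],
  [0, 0, 0],
  [0, 0, 0],
], turn=[0, 0, 0, 0, 0])

```text
time: 4.45
ee_pos: [0.4816, 0.0604, 0.0608]
eef_rot: [0.732, 0.682, 0.0, 0.0]
ft_force: [1.1, -2.5, 1.0]
width: 0.0006
grip_force: 1.2
```

Call:
step_arm([
  [0, 0, -0.3],
  [0, 0, -0.3],
  [0, 0, -0.3],
  [0, 0, -0.3],
  [0, 0, 0],
], turn=[0, 0, 0, 0, 0])

```text
time: 4.95
ee_pos: [0.4803, 0.0604, 0.0291]
eef_rot: [0.732, 0.682, -0.001, -0.001]
ft_force: [-0.9, -2.8, -1.6]
width: 0.0006
grip_force: 1.5
```

Call:
step_arm([
  [-0.02, -0.3, 0],
  [-0.02, -0.3, 0],
  [-0.02, -0.3, 0],
  [-0.02, -0.3, 0],
  [-0.02, -0.3, 0],
  [-0.02, -0.3, 0],
  [-0.02, -0.3, 0],
  [-0.02, -0.3, 0],
], turn=[0, 0, 0, 0, 0, 0, 0, 0])

```text
time: 5.75
ee_pos: [0.4773, -0.0, 0.0307]
eef_rot: [0.732, 0.682, 0.0, 0.0]
ft_force: [-0.2, -1.7, 0.0]
width: 0.0005
grip_force: 0.9
```

Call:
step_arm([
  [-0.02, -0.3, 0],
  [-0.02, -0.3, 0],
  [-0.02, -0.3, 0],
  [-0.02, -0.3, 0],
  [-0.02, -0.3, 0],
  [-0.02, -0.3, 0],
], turn=[0, 0, 0, 0, 0, 0])

```text
time: 6.35
ee_pos: [0.4743, -0.0448, 0.0306]
eef_rot: [0.732, 0.682, 0.0, 0.0]
ft_force: [-1.2, -0.1, 1.3]
width: -0.0001
grip_force: 1.2
```

Call:
step_arm([
  [-0.02, -0.3, 0],
  [-0.02, -0.3, 0],
  [-0.02, -0.3, 0],
  [-0.02, -0.3, 0],
  [-0.02, -0.3, 0],
  [-0.02, -0.3, 0],
], turn=[0, 0, 0, 0, 0, 0])

```text
time: 6.95
ee_pos: [0.4712, -0.09, 0.0306]
eef_rot: [0.732, 0.682, 0.0, 0.0]
ft_force: [-1.0, 0.6, 0.9]
width: 0.0005
grip_force: 1.3
```

Call:
step_arm([
  [0, -0.1, 0],
  [-0.01, -0.1, 0],
  [0, -0.1, 0],
  [-0.01, -0.1, 0],
], turn=[0, 0, 0, 0])

```text
time: 7.35
ee_pos: [0.4708, -0.0992, 0.0306]
eef_rot: [0.732, 0.682, 0.0, 0.0]
ft_force: [0.0, 0.5, -0.0]
width: 0.0004
grip_force: 0.6
```

Call:
step_arm([
  [0, -0.1, 0],
  [-0.01, -0.1, 0],
  [0, -0.06, 0],
], turn=[0, 0, 0])

```text
time: 7.65
ee_pos: [0.4705, -0.1061, 0.0306]
eef_rot: [0.732, 0.682, 0.0, 0.0]
ft_force: [0.6, 0.6, 0.1]
width: 0.0007
grip_force: 0.6
```

Run:
```python
from h import *
for i in range(3):
    c=camera('top'); s=read_state(); print(s['ee_pos'],s['ft_force'])
```

```text
[ 0.47048976 -0.10629959  0.03059061] [-0.60666805  0.49574056  0.66856643]
[ 0.47047753 -0.10623204  0.03058428] [ 0.02404193 -0.02238179 -1.10304659]
[ 0.4704782  -0.10613695  0.03057635] [ 9.39297296e-05 -2.03198808e-01  8.39524481e-01]
```

Keep going to feel for the end wall.

Call:
step_arm([
  [0, -0.06, 0],
  [0, -0.04, 0],
  [0, -0.04, 0],
], turn=[0, 0, 0])

```text
time: 8.1
ee_pos: [0.4707, -0.1086, 0.0306]
eef_rot: [0.732, 0.682, 0.0, -0.0]
ft_force: [0.6, 6.2, 2.8]
width: 0.0006
grip_force: 3.4
```

Call:
step_arm([
  [0, -0.04, 0],
  [0, -0.04, 0],
  [0, 0, 0],
], turn=[0, 0, 0])

```text
time: 8.4
ee_pos: [0.4712, -0.1089, 0.0309]
eef_rot: [0.731, 0.682, 0.001, -0.001]
ft_force: [1.3, 10.6, 4.7]
width: 0.0007
grip_force: 5.2
```

Call:
step_arm([
  [0, 0.2, 0],
  [0, 0.16, 0],
  [0, 0, 0.8],
  [0, 0, 1],
  [0, 0, 1],
  [0, 0, 1],
  [0, 1, 0],
  [0, 1, 0],
  [0, 1, 0],
  [0, 1, 0],
  [0, 1, 0],
  [0, 1, 0],
], turn=[0, 0, 0, 0, 0, 0, 0, 0, 0, 0, 0, 0], grip=0.58)

```text
time: 9.6
ee_pos: [0.4704, 0.0482, 0.1256]
eef_rot: [0.732, 0.681, -0.0, 0.0]
ft_force: [0.3, -0.1, 0.5]
width: 0.0366
grip_force: 0.0
```

Run:
```python
from h import *
c=snap('top','top2');print(read_state()['ee_pos'],read_state()['width'])
cv2.imwrite('pics/t2.png',cv2.resize(np.clip(c['image'][205:280,290:365,::-1]*1.3,0,255).astype('uint8'),None,fx=8,fy=8,interpolation=cv2.INTER_CUBIC))
```

```text
[0.47014789 0.05268451 0.12584673] 0.03653975718681767
```

View pics/t2.png

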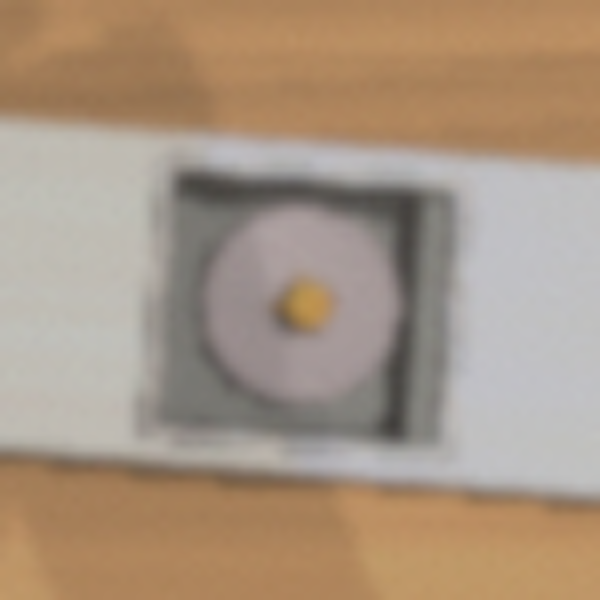

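Run:
```python
from h import *
c=dict(np.load('pics/top2.npz'));V=np.linalg.inv(c['view']);K=c['mtx']
def ray(u,v,z):
    d=V[:3,:3]@np.array([(u-K[0,2])/K[0,0],-(v-K[1,2])/K[1,1],-1]);o=V[:3,3];return o+d*(z-o[2])/d[2]
print(ray(327.5,242.6,.026),ray(328.3,242.6,.052))
```

```text
[ 0.46970265 -0.1235136   0.026     ] [ 0.46968077 -0.12264947  0.052     ]
```

Call:
step_arm([
  [-0.03, -0.88, 0],
  [0, -0.88, 0],
  [0, -0.88, 0],
  [0, -0.88, 0],
  [0, -0.88, 0],
  [0, -0.88, 0],
  [0, -0.88, 0],
  [0, -0.88, 0],
  [0, 0, 0],
  [0, 0, 0],
], turn=[0, 0, 0, 0, 0, 0, 0, 0, 0, 0], grip=0.67)

```text
time: 10.65
ee_pos: [0.4695, -0.1286, 0.1254]
eef_rot: [0.732, 0.681, -0.0, -0.0]
ft_force: [0.2, 0.1, 0.1]
width: 0.0293
grip_force: 0.0
```

Call:
step_arm([
  [0, 0.2, 0],
  [0, 0, -0.6],
  [0, 0, -0.6],
  [0, 0, -0.6],
  [0, 0, -0.6],
  [0, 0, -0.6],
  [0, 0, -0.4],
  [0, 0, 0],
], turn=[0, 0, 0, 0, 0, 0, 0, 0])

```text
time: 11.45
ee_pos: [0.469, -0.1223, 0.0396]
eef_rot: [0.731, 0.682, -0.0, -0.001]
ft_force: [-0.7, 0.2, 0.5]
width: 0.0282
grip_force: 0.0
```

Call:
step_arm([
  [0, -0.04, -0.2],
  [0, 0, -0.2],
  [0, 0, 0],
  [0, 0, 0],
], turn=[0, 0, 0, 0])

```text
time: 11.85
ee_pos: [0.4698, -0.1244, 0.0307]
eef_rot: [0.732, 0.682, 0.0, 0.0]
ft_force: [-0.9, -0.1, -0.6]
width: 0.0286
grip_force: 0.0
```

Call:
step_arm([
  [0, 0, 0],
  [0, 0, 0],
  [0, 0, 0],
  [0, 0, 0],
  [0, 0, 0],
], turn=[0, 0, 0, 0, 0], grip=1, newtons=30)

```text
time: 12.35
ee_pos: [0.4698, -0.1245, 0.0307]
eef_rot: [0.732, 0.682, 0.0, 0.0]
ft_force: [-1.3, -0.2, 3.0]
width: 0.0126
grip_force: 30.0
```

Call:
step_arm([
  [0, 0.04, 0.2],
  [0, 0, 0.4],
  [0, 0, 0.6],
  [0, 0, 0.6],
  [0, 0, 0.6],
  [0, 0, 0.6],
  [0, 0, 0.6],
  [0, 0, 0.6],
  [0, 0, 0.4],
  [0, 0, 0],
], turn=[0, 0, 0, 0, 0, 0, 0, 0, 0, 0])

```text
time: 13.35
ee_pos: [0.4706, -0.1236, 0.1475]
eef_rot: [0.732, 0.682, 0.001, 0.001]
ft_force: [0.2, 1.1, -2.1]
width: 0.0129
grip_force: 30.0
```

Call:
step_arm([
  [0.2, 0.2, 0],
  [0.4, 0.5, 0],
  [0.7, 0.83, 0],
  [0.7, 0.83, 0],
  [0.8, 0.93, 0],
  [0.8, 0.93, 0],
  [0.8, 0.93, 0],
  [0.8, 0.93, 0],
  [0.8, 0.93, 0],
  [0.7, 0.83, 0],
  [0.6, 0.72, 0],
  [0.26, 0.3, 0],
], turn=[0, 0, 0, 0, 0, 0, 0, 0, 0, 0, 0, 0])

```text
time: 14.55
ee_pos: [0.6588, 0.1011, 0.144]
eef_rot: [0.731, 0.683, -0.0, -0.001]
ft_force: [-0.5, -0.2, -1.9]
width: 0.0132
grip_force: 30.0
```

Call:
step_arm([
  [0, 0, -0.4],
  [0, 0, -0.6],
  [0, 0, -0.6],
  [0, 0, -0.6],
  [0, 0, -0.4],
  [0, 0, 0],
  [0, 0, 0],
], turn=[0, 0, 0, 0, 0, 0, 0])

```text
time: 15.25
ee_pos: [0.6588, 0.098, 0.0807]
eef_rot: [0.732, 0.682, 0.0, 0.0]
ft_force: [-0.6, 0.3, -1.6]
width: 0.0131
grip_force: 30.0
```

Run:
```python
from h import *
c=snap('scene','scene3');print(read_state()['ee_pos'],read_state()['ft_force'])
cv2.imwrite('pics/s3.png',cv2.resize(c['image'][80:320,280:500,::-1],None,fx=2.4,fy=2.4))
```

```text
[0.65909529 0.098187   0.08122071] [-0.08761509 -0.20096387 -1.39934327]
```

View pics/s3.png

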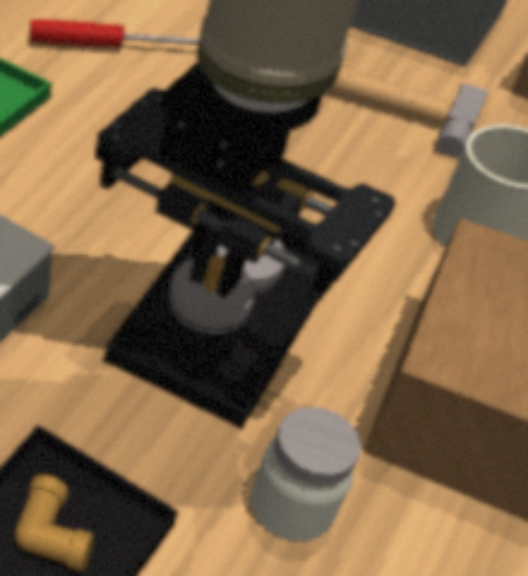

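Call:
step_arm([
  [0, 0, -0.4],
  [0, 0, -0.5],
  [0, 0, -0.5],
  [0, 0, -0.3],
  [0, 0, -0.2],
  [0, 0, 0],
  [0, 0, 0],
], turn=[0, 0, 0, 0, 0, 0, 0])

```text
time: 16.0
ee_pos: [0.6589, 0.0983, 0.0333]
eef_rot: [0.732, 0.682, 0.0, 0.0]
ft_force: [0.1, -0.5, -1.9]
width: 0.0131
grip_force: 30.0
```

Call:
step_arm([
  [0, 0, -0.04],
  [0, 0, -0.04],
  [0, 0, -0.04],
  [0, 0, 0],
  [0, 0, 0],
], turn=[0, 0, 0, 0, 0])

```text
time: 16.5
ee_pos: [0.6588, 0.0981, 0.0301]
eef_rot: [0.732, 0.682, 0.0, 0.0]
ft_force: [0.2, -0.3, -2.2]
width: 0.0128
grip_force: 30.0
```

Call:
step_arm([
  [0, 0, -0.04],
  [0, 0, -0.02],
  [0, 0, 0],
  [0, 0, 0],
], turn=[0, 0, 0, 0])

```text
time: 16.9
ee_pos: [0.6589, 0.0981, 0.0288]
eef_rot: [0.732, 0.682, 0.0, 0.0]
ft_force: [-1.9, -0.2, 3.1]
width: 0.0131
grip_force: 30.1
```

Call:
step_arm([
  [0, 0, -0.02],
  [0, 0, 0],
  [0, 0, 0],
], turn=[0, 0, 0])

```text
time: 17.2
ee_pos: [0.6588, 0.0981, 0.0288]
eef_rot: [0.732, 0.682, 0.0, 0.0]
ft_force: [-2.5, -1.2, 5.8]
width: 0.0131
grip_force: 30.1
```

Touched down. Release and retreat.

Call:
step_arm([
  [0, 0, 0],
  [0, 0, 0],
  [0, 0, 0],
  [0, 0, 0],
  [0, 0, 0],
], turn=[0, 0, 0, 0, 0], grip=0.6)

```text
time: 17.7
ee_pos: [0.6587, 0.0981, 0.0279]
eef_rot: [0.732, 0.682, -0.0, -0.0]
ft_force: [-0.4, -0.2, 0.4]
width: 0.034
grip_force: 0.0
```

Call:
step_arm([
  [0, 0, 0.3],
  [0, 0, 0.6],
  [0, 0, 0.8],
  [0, 0, 1],
  [0, 0, 1],
  [0, 0, 1],
  [-0.8, -0.8, 0],
  [-0.8, -0.8, 0],
  [-0.8, -0.8, 0],
  [-0.8, -0.8, 0],
  [-0.8, -0.8, 0],
  [-0.8, -0.8, 0],
], turn=[0, 0, 0, 0, 0, 0, 0, 0, 0, 0, 0, 0])

```text
time: 18.9
ee_pos: [0.5382, -0.0225, 0.147]
eef_rot: [0.732, 0.682, 0.0, 0.001]
ft_force: [-0.0, -0.1, 0.6]
width: 0.0347
grip_force: 0.0
```

Run:
```python
from h import *
s=read_state();print(s['ee_pos'],s['width'])
c=snap('top','top4')
cv2.imwrite('pics/t4.png',cv2.resize(np.clip(c['image'][90:280,150:430,::-1]*1.3,0,255).astype('uint8'),None,fx=2.8,fy=2.8,interpolation=cv2.INTER_CUBIC))
P=pts(c);q=P[145:195,182:262].reshape(-1,3)
for y0,y1 in((.05,.15),(.15,.24)):
    m=q[(q[:,1]>y0)&(q[:,1]<y1)]; t=m[m[:,2]>.042]; k=m[(m[:,2]>.019)&(m[:,2]<.03)]; print(t.mean(0),len(t),k.mean(0),len(k))
```

```text
[ 0.53822885 -0.02245815  0.14696979] 0.03471229726810327
[0.65907024 0.09952964 0.05071299] 26 [0.65399588 0.10773842 0.02435852] 354
[0.64967628 0.19850913 0.05011841] 29 [0.64944322 0.19763383 0.02439394] 505
```

View pics/t4.png

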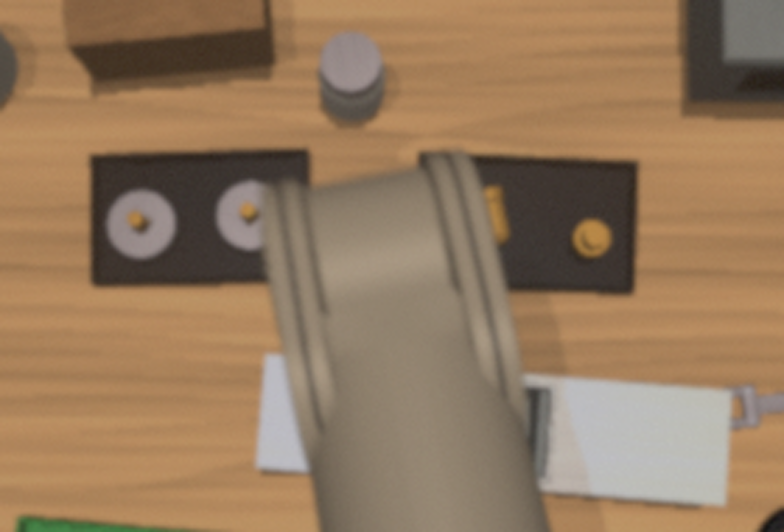

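The picture shows both gauges standing stem up in the black tray: the twin at crop (141,223), unmoved, and the placed gauge at about (250,213), flat with its case top at 24 mm and stem top at 50 mm. The jar and fittings look undisturbed.

```bash
python3 -c "
from h import *
print(close_job())"
```

```text
the job is handed in; nothing more can be done
None
```

The gauge was raked to the rest place with the cover sprung shut, lifted out, and set down gently, stem up and flat, in tray_a next to the undisturbed twin; I handed the job in at about 19 s.

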